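# Index the rosette on the dividing turntable

## Robot

A 6-joint arm with a two-finger parallel gripper is mounted at the origin on a cart in front of the work surface, level with it; the furniture and walls round the work are solid. World frame = base frame: x ahead of the robot, y to its left, z up, the work surface at z = 0. Lengths are in mm, angles in rad, forces in N, time in s.
With the tool pointing down it reaches from about 350 to 775 mm from the base axis. Payload 7.3 kg.
Tool frame: the origin (TCP) lies on the centre line of the jaws, within the pads' length; the fingertips stand finger_overhang ahead of it and the grasp point (between the pads) lies 8 mm behind it (finger_overhang is the distance from the TCP to the fingertips, in mm); z points along the fingers, y is the line along which they close (so a half turn about z gives the same grasp; the last joint's range is limited). The gripper opens to 92 mm and grips with 3 to 60 N. Pads are 19 mm wide; open, the fingers measure 130 mm over their backs; the gripper's body (75 mm by 190 mm) begins 47 mm behind the grasp point.
Start: joints at [-1.272, 0.342, 1.524, -0, 1.275, -0.146], TCP at [225.919, -473.924, 237.741] pointing down, gripper open.
Joint ranges: [-2.53, 2.53], [-0.77, 2.02], [0.04, 2.7], [-1, 4.14], [0.28, 2.66], [-3.11, 3.11]. Speed limits (rad/s): [2.57, 2.57, 3.14, 3.14, 3.14, 3.14].

## Interface

Orientations are given as [roll, pitch, yaw] about the fixed x, y, z axes, in that order (R = Rz(yaw) Ry(pitch) Rx(roll)).
In Python, from plant import get_obs, capture, close_job, finger_overhang gives the robot as it stands.
- The arm moves only by the shell command python3 -m inch 'ROWS'. ROWS is JSON, one flat list of numbers, 7 for each row, row after row: the turn, a rotation vector about the tool's x, y, z scaled (see below), then the shift along the tool's x, y, z scaled (see below), then the closure, from -1 (fully open) to 1 (shut). In form: [ax, ay, az, tx, ty, tz, gripper, ax, ay, az, tx, ty, tz, gripper, ...]. A call has 1 to 10 rows; each row shifts and turns the commanded pose from where the row before left it, along the tool's axes as they then stand; what a row does not reach is not made up. The controller multiplies each number of a shift by 0.8 m and each number of a turn by 1.5 rad. A row lasts 1/12 s, in which the tool goes at most 41.7 mm and 7.16 degrees, less where a joint would pass 70% of its speed; a pose out of reach is approached as far as the arm can. A call with a number of a shift or a turn outside -1 to 1 is refused whole. A call with a gripper value outside its range is refused whole. The fingers move at their own pace and stop on an object; the grip force is fixed at half the most. Time passes only in rows, so rows that do not move let the fingers close. It gives the time, the measured TCP pose, the force, the opening and the grip force at its end, in the units of the state.
- get_obs(): the state, without advancing time (a new reading comes with each control period).
- capture(name): name is "scene" or "top"; returns a dict with "image" (384x512x3 uint8, red, green, blue), "mtx" (3x3 intrinsics, pixels), "pose" (4x4, takes a point from camera to world coordinates). Camera axes: x right, y up, looking along -z (the intrinsics and any distortion apply to the point x, -y, -z); pixel columns grow to the right and rows downward; lengths in mm; the calibration is good to about 2 mm. A picture is of the moment at which its call begins. There is no depth.
- close_job(): hands the job in; it is judged then, once.
The state is a dict: "time": time; "joint_positions": joint angles; "dq": joint speeds; "tau": joint torques, N m; "tool_pos": TCP position; "tcp_rot": TCP orientation; "contact_force": force on the tool from outside, world axes, zero at the start; "moment": the same for the moment, N m; "grip_width": finger opening in mm; "finger_force": force on a finger pad.
Only numpy, scipy, OpenCV 4.12 (cv2) and the standard library are available. Lean on these libraries where they do the work, as an engineer would, in place of code of your own. Each camera call takes 0.05 s, during which the arm holds its last target. There are 200 camera calls.

## Task

The rosette casting on the dividing turntable is to be marked a third of a turn round from zero. Turn the wheel by its capstan bars clockwise (seen from above) back to its zero stop, then bring it on anticlockwise by exactly eight clicks and leave it resting in that notch. Do not run past the eighth notch, do not strain the wheel against the stop, do not touch the plaster casting, and leave the things standing around where they are.

Things in the scene. Friction and masses are not known exactly. Their poses are not given: they have to be found in the camera images.
- turntable_base: fixed grey cast-iron base of the dividing turntable, a disc 176 mm wide, flange 14 mm high; origin: centre of its underside, on the wheel's vertical axis. Its +x axis points at the detent housing and scribing post, away from the robot (within 0.5 rad); all round the robot's side there is free bench from 90 mm out from the axis.
- scriber_point (a point): point of the fixed scribing arm, 89 mm above the bench, 46 mm from the axis on the base's +x side. The arm runs level from here, 112 mm up, to its post 149 mm from the axis (top 126 mm). Under it the detent housing reaches 82 to 160 mm from the axis, 40 mm wide, 38 mm high, below the bars.
- turntable (a joint): angle of the wheel in rad, growing anticlockwise seen from above. 24 notches, one click every 0.2618 rad; it rests only in notches, at multiples of that. 0 is the notch beside the zero stop, which ends clockwise travel at -0.035. Starts about 3 to 5 clicks from it. Free travel goes on far beyond eight clicks.
- plunger_tip (a point): ball tip of the spring plunger that drops into the notches, 28 mm above the bench, 75 mm from the axis. To lift it out of a notch takes about 1 N m (7 to 10 N at 110 mm); resistance falls to nothing half-way to the next notch, then the wheel leaps into that notch by itself. Let go before half-way, it springs back.
- bar_end (a point): centre of the ball (21 mm) on the end of one capstan bar. Four alike level radial bars stand 90 degrees apart on the wheel, 13 mm thick, middle 45 mm above the bench, reaching from the hub to 124 mm from the axis. With the joint at 0 this bar lies 35 degrees anticlockwise from the base's +x axis. Below and above the bars' outer 30 mm is free space.
- casting: white plaster rosette, 100 x 92 x 19 mm, fixed on the wheel's 128 mm face plate, whose top is 64 mm above the bench; origin: centre of its underside, on the axis. The wheel carries it round. Fragile: not to be touched.
- sanding_block: sanding block, 67 x 113 x 43 mm, bystander; origin: centre of its underside
- rosette_small: loose small plaster rosette, 73 mm wide, 19 mm high, bystander; origin: centre of its underside
- chisel: chisel with an orange handle, 232 mm long, 29 mm high, lying flat, bystander; origin: centre of its underside

How it is judged (in metres and radians):
On the way, in this order (a step that is already met when the one before it is completed fails the run):
1. the wheel is back at its zero stop (value of joint turntable below 0.05 rad), for 0.1 s.
2. the wheel stands in the eighth notch from the stop (value of joint turntable between 2 and 2.19 rad), for 0.3 s.
At the end, for the whole second after the job is handed in: the wheel rests in the eighth notch anticlockwise from the zero stop (2.094 rad, within 0.095 rad) (all of step 2 and velocity of joint turntable between -0.05 and 0.05 rad/s); the robot touches nothing.
It fails at once if the wheel runs past the eighth notch (over half a click) (value of joint turntable above 2.26 rad).
It fails at once if the wheel is pushed with more than 50 N (contact force between the fingers and turntable_base above 50 N).
It fails at once if the plaster casting is touched (contact force between any of the arm, the fingers and casting above 1 N).
It fails at once if a bystander is displaced by more than 25 mm (distance of any of sanding_block, rosette_small, chisel from where it was at the start of the episode above 0.025 m).
It also fails if it takes over 72 s, if anything falls off the work surface, if the arm or the gripper's body presses on something with over 40 N, if the wrist force passes 120 N, or if a joint passes its speed limit or range.

## Working session

There is one attempt and no reset: what is moved stays moved. The work goes in short steps, Python scripts to look and compute and a shell command to move; the robot and the scene stay as the last step left them, time stands still between calls to the robot, and variables do not carry over. Pictures are saved under pics/ and viewed, at most 10 in all, crops included, and the job is handed in when it is done.

```bash
mkdir -p pics; ls; python3 - <<'E'
from plant import *
import cv2,pickle
d={}
for n in("scene","top"):
    c=capture(n);d[n]=c;cv2.imwrite(f"pics/{n}0.png",c["image"][:,:,::-1]);print(n,c["mtx"],c["pose"].round(3) if hasattr(c["pose"],"round") else c["pose"],[k for k in c])
pickle.dump(d,open("c0.pkl","wb"))
print(finger_overhang,get_obs())
E
```

```text
pics
scene [[395.19558372   0.         255.10174452]
 [  0.         395.19558372 183.74492652]
 [  0.           0.           1.        ]] [[-7.67000e-01  4.91000e-01 -4.14000e-01  7.32100e+01]
 [-6.42000e-01 -5.93000e-01  4.86000e-01  4.89913e+02]
 [-7.00000e-03  6.38000e-01  7.70000e-01  9.11159e+02]
 [ 0.00000e+00  0.00000e+00  0.00000e+00  1.00000e+00]] ['image', 'mtx', 'pose']
top [[456.27603387   0.         246.26869125]
 [  0.         456.27603387 197.41093411]
 [  0.           0.           1.        ]] [[ 2.000000e-03  9.950000e-01 -9.900000e-02  3.935590e+02]
 [-1.000000e+00  1.000000e-03 -7.000000e-03 -4.895200e+01]
 [-7.000000e-03  9.900000e-02  9.950000e-01  1.422376e+03]
 [ 0.000000e+00  0.000000e+00  0.000000e+00  1.000000e+00]] ['image', 'mtx', 'pose']
11.0 {'time': 0.1, 'joint_positions': array([-1.27197114e+00,  3.42633103e-01,  1.52485247e+00,  1.62906446e-06,
        1.27541939e+00, -1.45993206e-01]), 'dq': array([ 0.00091574, -0.00143838, -0.00263998, -0.00093691, -0.0004862 ,
       -0.00069291]), 'tau': array([ 1.02245183e-03, -4.32006097e+01, -2.44694120e+01,  7.19212135e-02,
        5.26149804e-02, -6.17458477e-05]), 'tool_pos': array([ 225.83198088, -473.58837471,  237.14889907]), 'tcp_rot': array([-3.14029453e+00, -1.92449740e-04,  4.44817790e-01]), 'contact_force': array([-0.05360525,  0.92699937,  0.19797942]), 'moment': array([ 0.03596167, -0.07357838,  0.01653753]), 'finger_force': 0.0, 'grip_width': 91.72715928964303}
```

View pics/scene0.png

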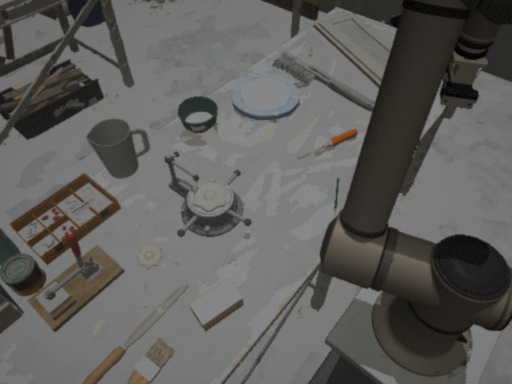

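View pics/top0.png

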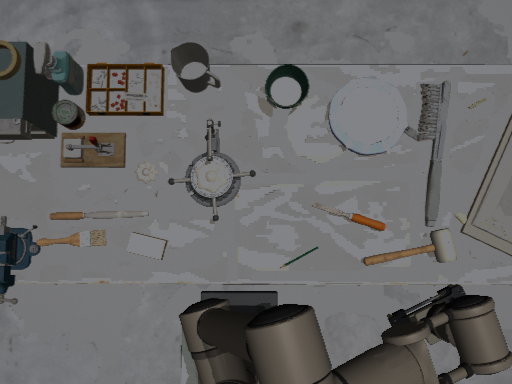

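The top view shows the turntable at about (212,178), with bar balls near (172,181), (252,174) and (215,217), and the post at about (210,123). I'll take an enlarged crop to read the ball positions.

```bash
cat > h.py <<'E'
import numpy as np,cv2
def ray(c,u,v):
    K=np.array(c["mtx"]);P=np.array(c["pose"]);d=np.linalg.inv(K)@[u,v,1];d=P[:3,:3]@[d[0],-d[1],-d[2]];return P[:3,3],d
def onz(c,u,v,z):
    o,d=ray(c,u,v);return (o+d*(z-o[2])/d[2])
def crop(im,x0,y0,w,h,s):
    o=cv2.resize(im[y0:y0+h,x0:x0+w,::-1],None,fx=s,fy=s,interpolation=cv2.INTER_CUBIC);return cv2.convertScaleAbs(o,alpha=1.5)
E
python3 - <<'E'
import pickle;from h import *
d=pickle.load(open("c0.pkl","rb"))
a=crop(d["top"]["image"],162,112,100,115,5);b=crop(d["scene"]["image"],155,145,100,100,5)
b=b[:,:]; 
b=np.vstack([b,np.zeros((a.shape[0]-b.shape[0],b.shape[1],3),np.uint8)]) 
cv2.imwrite("pics/crop0.png",cv2.resize(np.hstack([a,b]),None,fx=.8,fy=.8))
c=d["top"]
for n,u,v,z in[("L",172,181,45),("R",252,174,45),("B",215,217,45),("cast",213,177,80),("posttop",210,123,126),("sand",147,246,43),("ros",146,173,19),("chis1",313,204,10),("ch2",384,228,15)]:print(n,onz(c,u,v,z).round())
E
```

```text
L [580. 187.  45.]
R [602. -57.  45.]
B [471.  55.  45.]
cast [588.  59.  80.]
posttop [739.  66. 126.]
sand [383. 259.  43.]
ros [609. 273.  19.]
chis1 [ 514. -246.   10.]
ch2 [ 439. -463.   15.]
```

View pics/crop0.png

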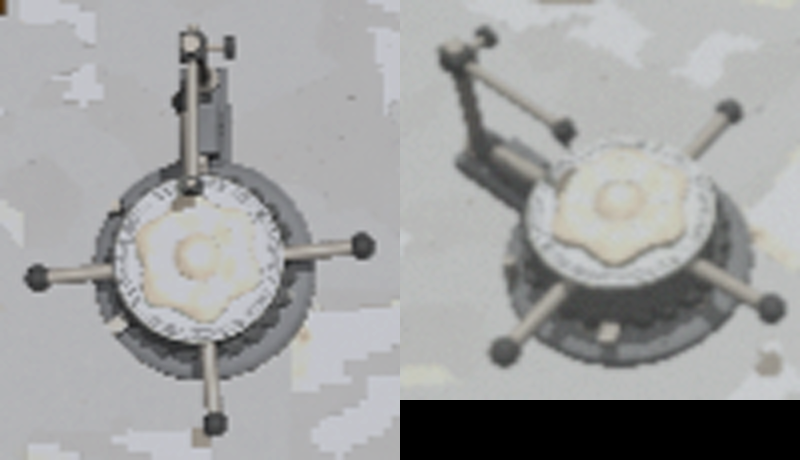

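Reading the crops (top and scene): L ball at (171.3,181.5) and (180.8,233), R at (252.5,173.5) and (237,172.5), B at (215.3,217.8) and (247.5,222), post top at (210,123) and (168.5,159). I'll triangulate these to get the axis and bar angles.

```bash
python3 - <<'E'
import pickle;from h import *
d=pickle.load(open("c0.pkl","rb"))
pts={"L":((171.3,181.5),(180.8,233)),"R":((252.5,173.5),(237,172.5)),"B":((215.3,217.8),(247.5,222)),"post":((210,123.2),(168.5,159)),"tip":((210.2,158.5),(196,178))}
r={}
for n,(a,b) in pts.items():
    o1,d1=ray(d["top"],*a);o2,d2=ray(d["scene"],*b)
    s=np.linalg.lstsq(np.c_[d1,-d2],o2-o1,rcond=None)[0];p,q=o1+s[0]*d1,o2+s[1]*d2
    r[n]=onz(d["top"],*a,45);print(n,((p+q)/2).round(1),"gap",np.linalg.norm(p-q).round(1),"z45:",r[n].round(1),onz(d["scene"],*b,45).round(1))
ax=(r["L"]+r["R"])/2;print("axis",ax)
for n in "LRB":v=r[n]-ax;print(n,np.hypot(*v[:2]),np.degrees(np.arctan2(v[1],v[0])))
p=onz(d["top"],210,123.2,126)-ax;print("post",np.hypot(*p[:2]),np.degrees(np.arctan2(p[1],p[0])))
# face plate ellipse/casting-independent check: base disc
E
```

```text
L [580.3 190.6  42.8] gap 3.0 z45: [578.8 189.2  45. ] [580.3 192.2  45. ]
R [605.2 -57.2  44.6] gap 3.6 z45: [603.7 -58.2  45. ] [606.5 -56.   45. ]
B [469.4  54.9  43.6] gap 2.4 z45: [468.4  54.1  45. ] [469.8  56.2  45. ]
post [744.3  68.4 110.7] gap 3.8 z45: [760.3  72.9  45. ] [801.3  35.   45. ]
tip [639.5  66.7 106.2] gap 2.4 z45: [649.9  71.3  45. ] [683.7  35.2  45. ]
axis [591.25300281  65.47294538  45.        ]
L 124.34009616993924 95.73262755747429
R 124.34009616993926 -84.26737244252573
B 123.42431102530458 -174.70361428456474
post 147.50449957993936 0.1194081442897544
```

Geometry agrees with the task data: axis at about (592,66.5), bar radius 124, base yaw about 0.5°, and the wheel at click 4. My plan is to straddle the near bar (185.5°) at r = 104, swing it to 125.5° (zero), then on to 245.5°.

```bash
cat > st.py <<'E'
import numpy as np
from plant import get_obs
o=get_obs();p=o["tool_pos"];v=p[:2]-[592,66.5];ph=np.degrees(np.arctan2(v[1],v[0]))%360
print("t",round(o["time"],2),"p",p.round(1),"r %.1f phi %.2f yaw+180 %.2f"%(np.hypot(*v),ph,np.degrees(o["tcp_rot"][2])%360+(180 if o["tcp_rot"][2]>=0 else -180)),"F",o["contact_force"].round(1),"w",round(o["grip_width"],1),"joint_if_centred %.3f"%np.radians(ph-125.5),"q6",o["joint_positions"][5].round(2))
E
python3 -m inch '[0,0,0.078,0,0,0,-1, 0,0,0.078,0,0,0,-1, 0,0,0.077,0,0,0,-1, 0,0,0,0.0217,-0.0349,0,-1, 0,0,0,0.0217,-0.0349,0,-1, 0,0,0,0.0217,-0.0349,0,-1, 0,0,0,0.0217,-0.0349,0,-1, 0,0,0,0.0217,-0.0349,0,-1, 0,0,0,0.0217,-0.0349,0,-1, 0,0,0,0.0217,-0.0349,0,-1]'
python3 -m inch '[0,0,0,0.0217,-0.0349,0,-1, 0,0,0,0.0217,-0.0349,0,-1, 0,0,0,0.0217,-0.0349,0,-1, 0,0,0,0.0217,-0.0349,0,-1, 0,0,0,0.0217,-0.0349,0,-1, 0,0,0,0.0217,-0.0349,0,-1, 0,0,0,0.0217,-0.0349,0,-1, 0,0,0,0.0217,-0.0349,0,-1, 0,0,0,0,0,0,-1, 0,0,0,0,0,0,-1]'
python3 st.py
```

```text
time: 0.93
tool_pos: [328.5, -266.2, 237.5]
tcp_rot: [-3.141, 0.0, 0.095]
contact_force: [0.8, -0.6, -0.7]
grip_width: 92.1
finger_force: 0.0
time: 1.77
tool_pos: [445.3, -30.8, 237.3]
tcp_rot: [-3.141, 0.001, 0.099]
contact_force: [0.1, -0.2, -0.3]
grip_width: 91.6
finger_force: 0.0
t 1.77 p [445.3 -30.8 237.3] r 176.0 phi 213.57 yaw+180 185.67 F [ 0.1 -0.2 -0.3] w 91.6 joint_if_centred 1.537 q6 1.23
```

```bash

python3 -m inch '[0,0,0,0.0214,-0.0345,0,-1, 0,0,0,0.0214,-0.0345,0,-1, 0,0,0,0.0214,-0.0345,0,-1, 0,0,0,0,0,0.04,-1, 0,0,0,0,0,0.04,-1, 0,0,0,0,0,0.04,-1, 0,0,0,0,0,0.04,-1, 0,0,0,0,0,0.02,-1, 0,0,0,0,0,0,-1, 0,0,0,0,0,0,-1]'
python3 st.py
python3 - <<'E'
from plant import capture;from h import *
a=crop(capture("top")["image"],150,100,130,150,4);b=crop(capture("scene")["image"],140,110,150,150,4)
cv2.imwrite("pics/c1.png",cv2.resize(np.hstack([a,b]),None,fx=.7,fy=.7))
E
```

```text
time: 2.6
tool_pos: [488.1, 54.0, 93.4]
tcp_rot: [3.142, 0.002, 0.094]
contact_force: [0.3, -0.4, 0.2]
grip_width: 91.7
finger_force: 0.0
t 2.6 p [488.1  54.   93.4] r 104.6 phi 186.85 yaw+180 185.38 F [ 0.3 -0.4  0.2] w 91.7 joint_if_centred 1.071 q6 1.43
```

View pics/c1.png

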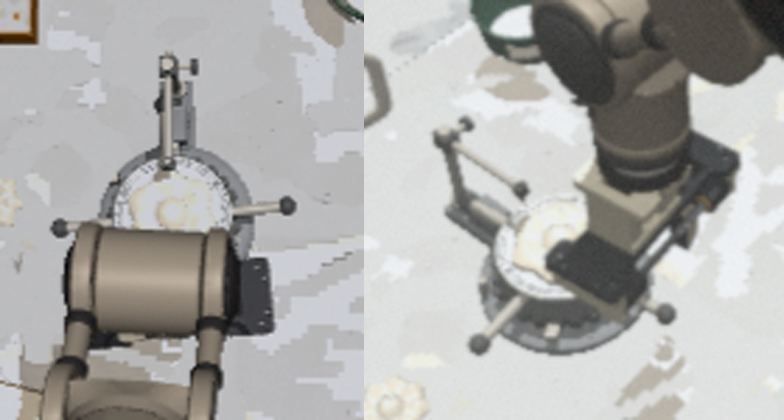

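The gripper is over the near bar, its ball showing at (665,313) in the right half, and the wheel hasn't moved. Next I descend and narrow the jaws round the bar, leaving clearance.

```bash

python3 -m inch '[0,0,0,0,-0.003,0.022,-1, 0,0,0,0,0,0.022,-1, 0,0,0,0,0,0.021,-1, 0,0,0,0,0,0,-1, 0,0,0,0,0,0,0.5, 0,0,0,0,0,0,0.5, 0,0,0,0,0,0,0.5, 0,0,0,0,0,0,0.5, 0,0,0,0,0,0,0.5, 0,0,0,0,0,0,0.5]'
python3 st.py
```

```text
time: 3.53
tool_pos: [488.6, 57.4, 42.2]
tcp_rot: [3.141, -0.001, 0.095]
contact_force: [-0.1, -0.8, 0.4]
grip_width: 56.8
finger_force: 0.0
t 3.53 p [488.6  57.4  42.2] r 103.8 phi 185.01 yaw+180 185.46 F [-0.1 -0.8  0.4] w 56.8 joint_if_centred 1.039 q6 1.44
```

```bash

python3 -m inch '[0,0,0,0,0,0,0.56, 0,0,0,0,0,0,0.56, 0,0,0,0,0,0,0.56, 0,0,0,0,0,0,0.56, 0,0,0,0,0,0,0.56, 0,0,0,0,0,0,0.56, 0,0,0,0,0,0,0.56, 0,0,0,0,0,0,0.56, 0,0,0,0,0,0,0.56, 0,0,0,0,0,0,0.56]'
python3 st.py
```

```text
time: 4.37
tool_pos: [488.3, 57.4, 41.7]
tcp_rot: [3.141, -0.0, 0.095]
contact_force: [0.5, 0.8, 0.4]
grip_width: 19.9
finger_force: 0.0
t 4.37 p [488.3  57.4  41.7] r 104.1 phi 185.00 yaw+180 185.46 F [0.5 0.8 0.4] w 19.9 joint_if_centred 1.038 q6 1.44
```

```bash

python3 -m inch '[0,0,0.0349,0,-0.0068,0,0.56, 0,0,0.0349,0,-0.0068,0,0.56, 0,0,0.0349,0,-0.0068,0,0.56, 0,0,0.0349,0,-0.0068,0,0.56, 0,0,0.0349,0,-0.0068,0,0.56, 0,0,0,0,0,0,0.56]'
python3 st.py
```

```text
time: 4.87
tool_pos: [488.7, 85.2, 41.7]
tcp_rot: [-3.141, -0.0, -0.168]
contact_force: [-0.4, 0.9, 0.2]
grip_width: 20.4
finger_force: 0.0
t 4.87 p [488.7  85.2  41.7] r 105.0 phi 169.75 yaw+180 170.40 F [-0.4  0.9  0.2] w 20.4 joint_if_centred 0.772 q6 1.76
```

```bash

python3 -m inch '[0,0,0.0349,0.0004,-0.0068,0,0.56, 0,0,0.0349,0.0004,-0.0068,0,0.56, 0,0,0.0349,0.0004,-0.0068,0,0.56, 0,0,0.0349,0.0004,-0.0068,0,0.56, 0,0,0.0349,0.0004,-0.0068,0,0.56, 0,0,0.0349,0.0004,-0.0068,0,0.56, 0,0,0.0349,0.0004,-0.0068,0,0.56, 0,0,0,0,0,0,0.56]'
python3 st.py
```

```text
time: 5.53
tool_pos: [502.2, 119.2, 41.6]
tcp_rot: [3.14, 0.001, -0.533]
contact_force: [-2.1, -4.4, 2.6]
grip_width: 20.2
finger_force: 2.2
t 5.53 p [502.2 119.2  41.6] r 104.1 phi 149.59 yaw+180 149.47 F [-2.1 -4.4  2.6] w 20.2 joint_if_centred 0.420 q6 2.19
```

```bash

python3 -m inch '[0,0,0.0349,0.0002,-0.0068,0,0.56, 0,0,0.0349,0.0002,-0.0068,0,0.56, 0,0,0.0349,0.0002,-0.0068,0,0.56, 0,0,0.0349,0.0002,-0.0068,0,0.56, 0,0,0.0349,0.0002,-0.0068,0,0.56, 0,0,0.0349,0.0002,-0.0068,0,0.56, 0,0,0.0349,0.0002,-0.0068,0,0.56, 0,0,0,0,0,0,0.56, 0,0,0,0,0,0,0.56]'
python3 st.py
```

```text
time: 6.28
tool_pos: [529.4, 148.8, 42.0]
tcp_rot: [-3.138, -0.002, -0.897]
contact_force: [4.9, 3.0, -2.6]
grip_width: 20.8
finger_force: 2.9
t 6.28 p [529.4 148.8  42. ] r 103.4 phi 127.27 yaw+180 128.63 F [ 4.9  3.  -2.6] w 20.8 joint_if_centred 0.031 q6 2.6
```

```bash

python3 -m inch '[0,0,0.02,0.0002,-0.002,0,0.56, 0,0,0.015,0,-0.0015,0,0.56, 0,0,0,0,0,0,0.56, 0,0,0,0,0,0,0.56, 0,0,0,0,0,0,0.56, 0,0,0,0,0,0,0.56]'
python3 st.py
cat > look.py <<'E'
import sys
from plant import capture;from h import *
import pickle
T=capture("top");S=capture("scene");pickle.dump((T,S),open(sys.argv[1]+".pkl","wb"))
a=crop(T["image"],150,100,130,150,4);b=crop(S["image"],140,110,150,150,4)
cv2.imwrite(f"pics/{sys.argv[1]}.png",cv2.resize(np.hstack([a,b]),None,fx=.7,fy=.7))
E
python3 look.py c2
```

```text
time: 6.78
tool_pos: [529.8, 149.7, 41.6]
tcp_rot: [3.141, 0.0, -0.951]
contact_force: [-0.3, 0.1, -0.1]
grip_width: 20.2
finger_force: 0.0
t 6.78 p [529.8 149.7  41.6] r 103.9 phi 126.77 yaw+180 125.51 F [-0.3  0.1 -0.1] w 20.2 joint_if_centred 0.022 q6 2.66
```

View pics/c2.png

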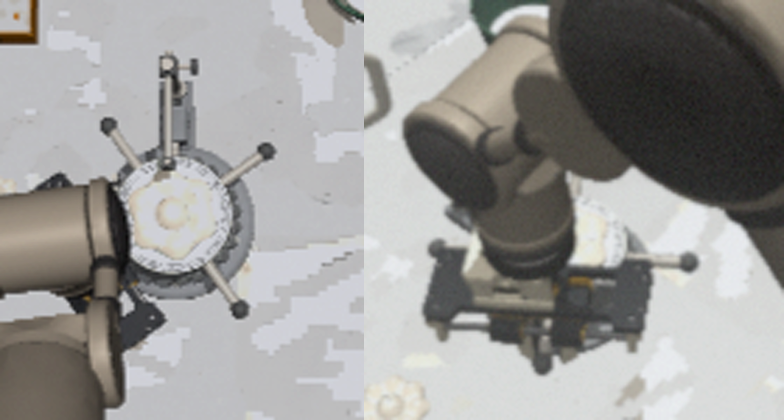

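The wheel has turned, with balls at (107,125), (266,151) and (239,309) in the left half. I'll check the angle numerically.

```bash
python3 - <<'E'
import pickle;from h import *
T,S=pickle.load(open("c2.pkl","rb"))
for u,v in((107,125),(266,151),(239,309)):
    p=onz(T,150+u/2.8,100+v/2.8,45)-[591.3,65.5,45];print(np.hypot(*p[:2]).round(1),np.degrees(np.arctan2(p[1],p[0])).round(2))
E
```

```text
125.7 35.94
124.4 -54.11
123.5 -144.36
```

```bash

python3 -m inch '[0,0,-0.04,0.0002,0.0068,0,0.56, 0,0,-0.04,0.0002,0.0068,0,0.56, 0,0,-0.0349,0.0002,0.0068,0,0.56, 0,0,-0.0349,0.0002,0.0068,0,0.56, 0,0,-0.0349,0.0002,0.0068,0,0.56, 0,0,-0.0349,0.0002,0.0068,0,0.56, 0,0,-0.0349,0.0002,0.0068,0,0.56, 0,0,-0.0349,0.0002,0.0068,0,0.56, 0,0,-0.0349,0.0002,0.0068,0,0.56, 0,0,-0.0349,0.0002,0.0068,0,0.56]'
python3 st.py
```

```text
time: 7.72
tool_pos: [496.2, 107.6, 41.7]
tcp_rot: [3.141, 0.0, -0.41]
contact_force: [-0.0, 0.2, 0.4]
grip_width: 20.2
finger_force: 0.0
t 7.72 p [496.2 107.6  41.7] r 104.3 phi 156.78 yaw+180 156.52 F [-0.   0.2  0.4] w 20.2 joint_if_centred 0.546 q6 2.04
```

```bash

python3 -m inch '[0,0,-0.0349,0.0002,0.0068,0,0.56, 0,0,-0.0349,0.0002,0.0068,0,0.56, 0,0,-0.0349,0.0002,0.0068,0,0.56, 0,0,-0.0349,0.0002,0.0068,0,0.56, 0,0,-0.0349,0.0002,0.0068,0,0.56, 0,0,-0.0349,0.0002,0.0068,0,0.56, 0,0,-0.0349,0.0002,0.0068,0,0.56, 0,0,-0.0349,0.0002,0.0068,0,0.56]'
python3 st.py
```

```text
time: 8.38
tool_pos: [487.9, 65.9, 41.7]
tcp_rot: [-3.141, -0.0, 0.009]
contact_force: [0.2, 0.7, -0.7]
grip_width: 20.2
finger_force: 0.5
t 8.38 p [487.9  65.9  41.7] r 104.1 phi 180.31 yaw+180 180.50 F [ 0.2  0.7 -0.7] w 20.2 joint_if_centred 0.957 q6 1.54
```

```bash

python3 -m inch '[0,0,-0.0349,0.0002,0.0068,0,0.56, 0,0,-0.0349,0.0002,0.0068,0,0.56, 0,0,-0.0349,0.0002,0.0068,0,0.56, 0,0,-0.0349,0.0002,0.0068,0,0.56, 0,0,-0.0349,0.0002,0.0068,0,0.56, 0,0,-0.0349,0.0002,0.0068,0,0.56, 0,0,-0.0349,0.0002,0.0068,0,0.56, 0,0,-0.0349,0.0002,0.0068,0,0.56]'
python3 st.py
```

```text
time: 9.05
tool_pos: [496.9, 24.0, 41.7]
tcp_rot: [-3.14, -0.0, 0.426]
contact_force: [-0.1, 12.5, 2.4]
grip_width: 20.3
finger_force: 5.5
t 9.05 p [496.9  24.   41.7] r 104.2 phi 204.10 yaw+180 204.43 F [-0.1 12.5  2.4] w 20.3 joint_if_centred 1.372 q6 1.04
```

```bash

python3 -m inch '[0,0,-0.0349,0.0002,0.0068,0,0.56, 0,0,-0.0349,0.0002,0.0068,0,0.56, 0,0,-0.0349,0.0002,0.0068,0,0.56, 0,0,-0.0349,0.0002,0.0068,0,0.56, 0,0,-0.0349,0.0002,0.0068,0,0.56, 0,0,-0.0349,0.0002,0.0068,0,0.56, 0,0,-0.0349,0.0002,0.0068,0,0.56, 0,0,-0.0349,0.0002,0.0068,0,0.56, 0,0,0,0,0,0,0.56, 0,0,0,0,0,0,0.56]'
python3 st.py
```

```text
time: 9.88
tool_pos: [523.8, -11.9, 42.0]
tcp_rot: [3.139, -0.001, 0.842]
contact_force: [2.4, -1.7, 0.0]
grip_width: 20.3
finger_force: 1.7
t 9.88 p [523.8 -11.9  42. ] r 103.9 phi 229.00 yaw+180 228.26 F [ 2.4 -1.7  0. ] w 20.3 joint_if_centred 1.806 q6 0.56
```

```bash

python3 -m inch '[0,0,-0.0185,0.0001,0.0034,0,0.56, 0,0,-0.0185,0.0001,0.0034,0,0.56, 0,0,-0.0185,0.0001,0.0034,0,0.56, 0,0,-0.0185,0.0001,0.0034,0,0.56, 0,0,-0.0185,0.0001,0.0034,0,0.56, 0,0,-0.0185,0.0001,0.0034,0,0.56, 0,0,-0.0185,0.0001,0.0034,0,0.56, 0,0,-0.0185,0.0001,0.0034,0,0.56, 0,0,0,0,0,0,0.56, 0,0,0,0,0,0,0.56]'
python3 st.py
```

```text
time: 10.72
tool_pos: [540.6, -23.6, 41.6]
tcp_rot: [-3.141, 0.0, 1.064]
contact_force: [-0.5, -0.4, -0.2]
grip_width: 20.2
finger_force: 0.1
t 10.72 p [540.6 -23.6  41.6] r 103.7 phi 240.27 yaw+180 240.96 F [-0.5 -0.4 -0.2] w 20.2 joint_if_centred 2.003 q6 0.32
```

```bash

python3 -m inch '[0,0,-0.0165,0.0001,0.0034,0,0.56, 0,0,-0.0165,0.0001,0.0034,0,0.56, 0,0,-0.0165,0.0001,0.0034,0,0.56, 0,0,-0.005,0,0.0015,0,0.56, 0,0,0,0,0,0,0.56, 0,0,0,0,0,0,0.56, 0,0,0,0,0,0,0.56]'
python3 st.py; python3 look.py c3
```

```text
time: 11.3
tool_pos: [549.0, -27.7, 41.6]
tcp_rot: [-3.141, 0.0, 1.146]
contact_force: [-0.9, -0.3, -0.5]
grip_width: 20.3
finger_force: 0.0
t 11.3 p [549.  -27.7  41.6] r 103.6 phi 245.47 yaw+180 245.67 F [-0.9 -0.3 -0.5] w 20.3 joint_if_centred 2.094 q6 0.23
```

View pics/c3.png

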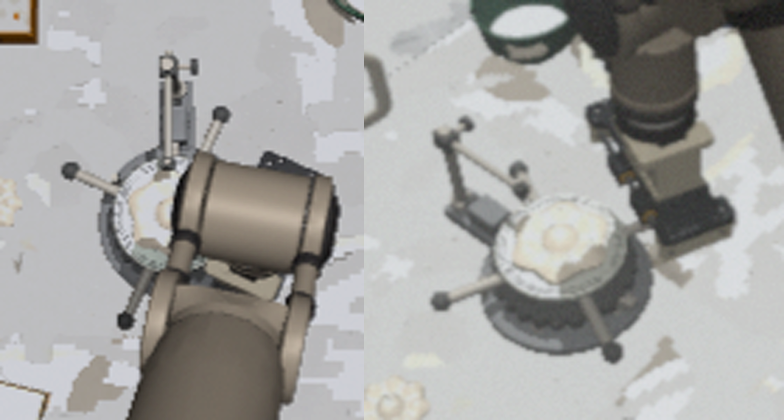

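The wheel shows balls at (71,172), (221,115) and (125,321) in the left half, with the fourth under the gripper. I'll check the angle, then open the jaws and rise.

```bash
python3 - <<'E'
import pickle;from h import *
T,S=pickle.load(open("c3.pkl","rb"))
for u,v in((71,172),(221,115),(125,321)):
    p=onz(T,150+u/2.8,100+v/2.8,45)-[591.3,65.5,45];print(np.hypot(*p[:2]).round(1),np.degrees(np.arctan2(p[1],p[0])).round(2))
E
python3 -m inch '[0,0,0,0,0,0,0.1, 0,0,0,0,0,0,0.1, 0,0,0,0,0,0,0.1, 0,0,0,0,0,0,0.1, 0,0,0,0,0,0,0.1, 0,0,0,0,0,-0.02,0.1, 0,0,0,0,0,-0.03,0.1, 0,0,0,0,0,-0.04,0.1, 0,0,0,0,0,-0.04,0.1, 0,0,0,0,0,-0.04,0.1]'
python3 -m inch '[0,0,0,-0.03,0,-0.04,0.1, 0,0,0,-0.04,0,0,0.1, 0,0,0,-0.04,0,0,0.1, 0,0,0,-0.04,0,0,0.1, 0,0,0,0,0,0,0.1, 0,0,0,0,0,0,0.1, 0,0,0,0,0,0,0.1]'
python3 st.py; python3 look.py c4
```

```text
122.8 66.23
124.0 -24.42
124.5 155.73
time: 12.23
tool_pos: [548.9, -27.8, 179.0]
tcp_rot: [-3.141, 0.0, 1.147]
contact_force: [0.7, 0.6, 0.1]
grip_width: 40.7
finger_force: 0.0
time: 12.82
tool_pos: [500.0, -136.9, 209.7]
tcp_rot: [3.142, -0.0, 1.146]
contact_force: [0.2, -0.4, 0.3]
grip_width: 41.0
finger_force: 0.0
t 12.82 p [ 500.  -136.9  209.7] r 223.3 phi 245.67 yaw+180 245.68 F [ 0.2 -0.4  0.3] w 41.0 joint_if_centred 2.097 q6 0.01
```

View pics/c4.png

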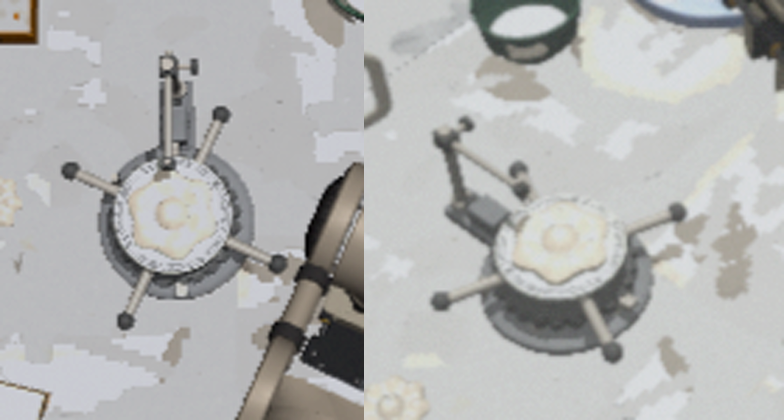

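The bars stand at 65.8°, 120° round from zero, with balls still at (71,172), (221,115) and (125,321), plus the freed one at (277,264). The robot is clear, so I'm handing the job in.

```bash
python3 -c "from plant import close_job;print(close_job())"
```

```text
the job is handed in; nothing more can be done
None
```

The wheel was turned back to its zero stop, then brought on anticlockwise to the eighth notch, where the last pictures show it at rest with the robot clear; the job is handed in, but the hand-in call returned no verdict.

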